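# Complete the shoe-box display and switch on its shelf light

### The job

Finish the shelf display: stand the two loose shoe boxes in the gap of the row on the low wooden shelf so that red and blue alternate all along it, striped lids to the front like their neighbours, square, fronts in line and evenly spaced without touching, and set them down gently. Then switch on the shelf light at its control panel: press the green key, then the amber key, one at a time, and not the white one. Leave the boxes already on the shelf and everything else as they stand.

Things in the scene. Friction and masses are not known exactly. Their poses are not given: they have to be found in the camera images.
- shelf: Low wooden display shelf with a light strip along its front edge, fixed. Board 130 mm deep (x), 360 mm long (y), its top 60 mm above the table. Origin on the table under the board's centre; its front faces its -x (roughly to the robot), y runs along the row. The row of boxes stands along the board's centre line (x = 0 in this frame); nothing is above the board.
- red_shelved: Red box already standing at one end of the row on the shelf, correctly placed; it is loose. Which end varies. 70 mm wide (y), 55 mm deep (x), 120 mm tall (z), about 0.18 kg, stiff. Origin: centre of its underside, z up; its front, the lid side with white stripes and a white label, faces its -x (the stripes also show on top)
- blue_shelved: Blue box at the other end of the row, about 240 mm from the red one centre to centre: two more boxes fit between with gaps of about 10 mm; it is loose. 70 mm wide (y), 55 mm deep (x), 120 mm tall (z), about 0.18 kg, stiff. Origin: centre of its underside, z up; its front, the lid side with white stripes and a white label, faces its -x (the stripes also show on top)
- red_loose: Loose red box standing on the table, to be put in the row. 70 mm wide (y), 55 mm deep (x), 120 mm tall (z), about 0.18 kg, stiff. Origin: centre of its underside, z up; its front, the lid side with white stripes and a white label, faces its -x (the stripes also show on top)
- blue_loose: Loose blue box standing on the table, to be put in the row. 70 mm wide (y), 55 mm deep (x), 120 mm tall (z), about 0.18 kg, stiff. Origin: centre of its underside, z up; its front, the lid side with white stripes and a white label, faces its -x (the stripes also show on top)
- red_loose_front (a point): Centre of the striped lid face of the loose red box: 27.5 mm in front of its centre, 60 mm up.
- blue_loose_front (a point): Centre of the striped lid face of the loose blue box: 27.5 mm in front of its centre, 60 mm up.
- panel: Desk control panel of the shelf light, fixed to the table, to the left or right of the loose boxes: white case 95 mm deep (x), 170 mm wide (y), 26 mm high, dark face. Origin under its centre, z up. Its three keys, tops 48 mm above the table, stand in a line along y (6 mm in front of the centre), 50 mm apart: green (+y), amber (middle), white (-y).
- green_key_top (a point): Centre of the top face of the green key (light on).
- amber_key_top (a point): Centre of the top face of the amber key (warm light).
- white_key_top (a point): Centre of the top face of the white key (cold light), not to be pressed.
- green_key (a joint): Green key. Round spring key 28 mm across standing proud of the panel; the value is how far it is pressed in m: 0 released, 0.006 fully down at 5 N; it springs back
- amber_key (a joint): Amber key. Round spring key 28 mm across standing proud of the panel; the value is how far it is pressed in m: 0 released, 0.006 fully down at 5 N; it springs back
- white_key (a joint): White key. Round spring key 28 mm across standing proud of the panel; the value is how far it is pressed in m: 0 released, 0.006 fully down at 5 N; it springs back
- glue_gun: Bystander: blue-grey cordless glue gun standing on its foot, about 195 mm long (x), 62 mm wide, 170 mm tall, on the other side of the loose boxes from the panel. Origin under its foot.
- navy_spool: Bystander: navy ribbon spool lying flat, 92 mm across, 32 mm high, behind the shelf. Origin at the centre of its underside.
- yellow_spool: Bystander: yellow ribbon spool lying flat, 104 mm across, 28 mm high, to the left of the shelf. Origin at the centre of its underside.
- bead_jar: Bystander: clear jar of beads with a tan lid, 72 mm across, 91 mm tall, to the right of the shelf. Origin at the centre of its underside.
Mind the look-alikes: they are no part of the job. What is shaped like the blue_loose but turquoise or yellow is not meant.

How it is judged:
By the outcome, as a careful person would: the job done as asked, in the order asked, and still so for the second after the job is handed in, with the robot touching nothing.
It also fails if it takes over 67 s, if anything falls off the work surface, if the arm or the gripper's body presses on something with over 40 N, if the wrist force passes 120 N, or if a joint passes its speed limit or range.

### The arm

A 6-joint arm with a two-finger parallel gripper is mounted at the origin on the work surface. World frame = base frame: x ahead of the robot, y to its left, z up, the work surface at z = 0. Lengths are in mm, angles in degrees, forces in N, time in s.
With the tool pointing down it reaches from about 275 to 850 mm from the base axis. Payload 19 kg.
Tool frame: the origin (TCP) lies midway between the tips of the shut fingers; the grasp point (between the pads) lies 19 mm behind it; z points along the fingers, y is the line along which they close (so a half turn about z gives the same grasp; the last joint's range is limited). The gripper opens to 85 mm and grips with 20 to 120 N. Pads are 22 mm wide; open, the fingers measure 114 mm over their backs; the gripper's body (76 mm by 85 mm) begins 54 mm behind the grasp point. The pads swing forward as they close: fully open they stand 13 mm farther back than shut.
Start: joints at [68.64, 8.623, 82.357, -0, 89.026, -7.678], TCP at [136.015, 558.65, 231.267] pointing down, gripper open.
Joint ranges: [-160.23, 160.23], [-39.13, 120.54], [6.94, 153.29], [-79.49, 259.48], [9.18, 160.14], [-161.06, 161.06]. Speed limits (degrees/s): [108.29, 108.29, 127.2, 172.46, 172.46, 172.46].

### API

Orientations are given as [roll, pitch, yaw] about the fixed x, y, z axes, in that order (R = Rz(yaw) Ry(pitch) Rx(roll)).
In Python, from station import ctrl gives the robot as it stands.
- The arm moves only by the tool play_rows, never from a script. Its argument "motion" is a list that holds one entry, the list of rows, each a list of 6 numbers: the shift along the tool's x, y, z in cm, then the turn, a rotation vector about the tool's x, y, z in rad. A call has 1 to 8 rows; each row shifts and turns the commanded pose from where the row before left it, along the tool's axes as they then stand; what a row does not reach is not made up. A row lasts 1/10 s, in which the tool goes at most 50 mm and 8.59 degrees, less where a joint would pass 70% of its speed; a pose out of reach is approached as far as the arm can. A call with a gripper value outside its range is refused whole. "grip" is the finger opening in cm, from 0 to 8.54, set as the call begins (left out, the last holds). The fingers move at their own pace and stop on an object; "squeeze" is the grip in N (left out, the last holds). Time passes only in rows, so rows that do not move let the fingers close. It gives the time, the measured TCP pose, the force, the opening and the grip force at its end, in the units of the state.
- ctrl.get_state(): the state, without advancing time (a new reading comes with each control period).
- ctrl.read_camera(name): name is "scene" or "top" or "wrist"; returns a dict with "frame" (400x640x3 uint8, red, green, blue), "z_map" (400x640 float32, mm along the optical axis (not along the pixel's ray), 0 where there is no reading), "intrinsics" (3x3 intrinsics, pixels), "dist_coeffs" ([k1, k2, p1, p2, k3] as OpenCV has them; the pictures are not rectified), "rvec" (rotation vector, rad) and "tvec" (3), from world to camera coordinates, as OpenCV has them; the wrist camera has in their place "tool_from_camera" (4x4, takes a point from camera to tool coordinates, whose origin is the TCP and whose axes are the flange's). Camera axes: x right, y down, z forward; pixel columns grow to the right and rows downward; lengths in mm; the calibration is good to about 2 mm. A picture is of the moment at which its call begins: read the wrist's pose just before it.
- ctrl.finish_job(): hands the job in; it is judged then, once.
The state is a dict: "clock": time; "joint_positions": joint angles; "qd": joint speeds; "joint_torque": joint torques, N m; "tcp_pos": TCP position; "eef_rot": TCP orientation; "wrist_force": force on the tool from outside, world axes, zero at the start; "wrist_torque": the same for the moment, N m; "opening": finger opening in mm; "finger_force": force on a finger pad.
Only numpy, scipy, OpenCV 4.12 (cv2) and the standard library are available. Lean on these libraries where they do the work, as an engineer would, in place of code of your own. Each camera call takes 0.05 s, during which the arm holds its last target. There are 200 camera calls.

## Working session

There is one attempt and no reset: what is moved stays moved. The work goes in short steps, Python scripts to look and compute and a tool call to move; the robot and the scene stay as the last step left them, time stands still between calls to the robot, and variables do not carry over. Pictures are saved under pics/ and viewed, at most 10 in all, crops included, and the job is handed in when it is done.

Besides the shell and the picture viewer there is one more tool, called after "Emit:" in YAML: its name, and indented under it one key for each argument. play_rows: Moves the arm, as the interface text tells. Its arguments: {"type":"object","properties":{"motion":{"type":"array","items":{"type":"array","items":{"type":"array","items":{"type":"number"}}}},"grip":{"type":"number"},"squeeze":{"type":"number"}},"required":["motion"]}

```bash
mkdir -p pics; ls
python3 - <<'E'
from station import ctrl
import cv2,numpy as np
s=ctrl.get_state(); print({k:np.round(v,2) for k,v in s.items()})
for n in("scene","top"):
    c=ctrl.read_camera(n); cv2.imwrite(f"pics/{n}0.png",c["frame"][:,:,::-1]); np.savez(f"{n}0.npz",**c)
E
```

```text
pics
{'clock': np.float64(0.0), 'joint_positions': array([68.64,  8.65, 82.39, -0.  , 89.03, -7.68]), 'qd': array([-0.06, -0.1 , -0.12, -0.02,  0.02, -0.04]), 'joint_torque': array([ 0.000e+00, -7.131e+01, -5.708e+01, -0.000e+00,  1.000e-02,
        0.000e+00]), 'tcp_pos': array([135.95, 558.45, 230.71]), 'eef_rot': array([-1.7993e+02, -1.0000e-02,  1.6632e+02]), 'wrist_force': array([ 0.66, -0.33,  0.92]), 'wrist_torque': array([-0.04,  0.  ,  0.04]), 'finger_force': np.float64(0.0), 'opening': np.float64(85.63)}
```

View pics/scene0.png

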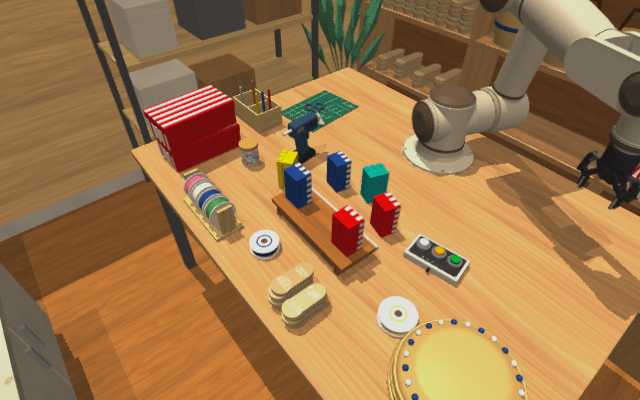

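View pics/top0.png

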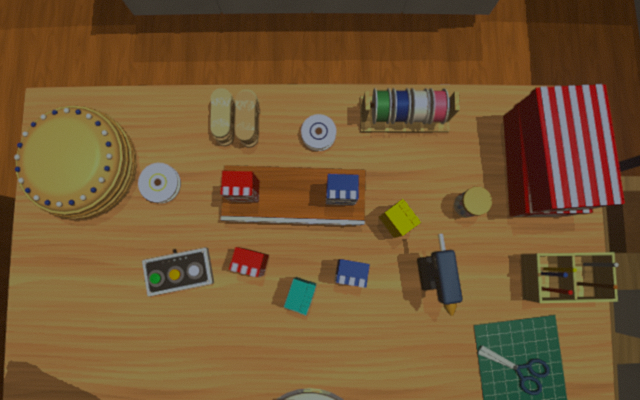

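The top view has +x up and +y to the left. Red is shelved at (240,187) on the +y end and blue at (343,190). The loose red box is at (249,262), loose blue at (352,273), turquoise at (300,296), and the panel at (178,271) with its green key leftmost. The blue box therefore goes next to the shelved red, and the red box next to the shelved blue.

```bash
cat > h.py <<'E'
import numpy as np,cv2
from scipy.spatial.transform import Rotation as R
def cloud(c,T=None):
    v,u=np.nonzero(c["z_map"]>0); z=c["z_map"][v,u]
    n=cv2.undistortPoints(np.stack([u,v],1).astype(float)[:,None],c["intrinsics"],c["dist_coeffs"])[:,0]
    P=np.c_[n*z[:,None],z]
    if T is None:
        Rm=cv2.Rodrigues(np.array(c["rvec"],float))[0]; W=(P-np.ravel(c["tvec"]))@Rm
    else: W=P@T[:3,:3].T+T[:3,3]
    return W,c["frame"][v,u].astype(int),np.stack([u,v],1)
def tool(s):
    M=np.eye(4); M[:3,:3]=R.from_euler("xyz",s["eef_rot"],degrees=True).as_matrix(); M[:3,3]=s["tcp_pos"]; return M
def rect(W,col,px,box,zr):
    m=(px[:,0]>box[0])&(px[:,0]<box[2])&(px[:,1]>box[1])&(px[:,1]<box[3])&(W[:,2]>zr[0])&(W[:,2]<zr[1])
    Q=W[m]; r=cv2.minAreaRect(Q[:,:2].astype(np.float32))
    (cx,cy),(w,h),a=r
    if w>h: a+=90   # a: direction of short side (x axis of the box)
    a=(a+90)%180-90
    wh=Q[(col[m].min(1)>110)]
    return np.round([cx,cy,np.median(Q[:,2]),w,h,a,len(Q)],1), wh[:,:2].mean(0).round(1) if len(wh) else None
E
python3 - <<'E'
from h import *
c=np.load("top0.npz"); W,col,px=cloud(c)
for n,b,z in [("redS",(215,165,265,205),(165,200)),("blueS",(320,165,365,210),(165,200)),("redL",(225,240,275,285),(108,135)),("blueL",(330,255,375,295),(108,135)),("turq",(280,270,320,320),(95,140)),("shelf",(215,160,372,232),(50,68)),("panel",(138,240,216,298),(18,60)),("yellow",(380,195,422,240),(90,140)),("gun",(410,230,470,320),(60,190))]:
    print(n,*rect(W,col,px,b,z))
m=(px[:,0]>138)&(px[:,0]<216)&(px[:,1]>240)&(px[:,1]<298)&(W[:,2]>38)
for n,f in [("g",(col[:,1]>1.6*col[:,0])&(col[:,1]>1.5*col[:,2])&(col[:,1]>60)),("a",(col[:,0]>1.8*col[:,2])&(col[:,1]>1.3*col[:,2])),("w",col.min(1)>110)]:
    Q=W[m&f]; print(n,Q.mean(0).round(1),np.median(Q[:,2]),len(Q))
E
```

```text
redS [640.  157.5 180.5  69.9  56.6  -2.2 795. ] [621.7 160.2]
blueS [631.6 -79.9 180.7  71.5  56.7  -1.9 801. ] [613.  -79.5]
redL [463.3 143.9 120.6  70.8  56.6 -14.  729. ] [445.5 148. ]
blueL [ 436.2 -105.1  120.7   71.9   55.9  -10.1  738. ] [ 417.8 -101.6]
turq [382.8  19.2 120.5  55.9  72.6  71.2 766. ] None
shelf [ 6.306e+02  3.660e+01  6.030e+01  3.584e+02  1.426e+02 -2.000e+00
  5.904e+03] [565.7  36. ]
panel [ 443.8  337.    27.9  105.7  171.9   11.4 2470. ] [438.5 324.4]
yellow [ 566.6 -225.   120.6   71.6   56.6  -54.   768. ] None
gun [ 432.4 -316.3  168.4  185.8   48.8  -84.1 1551. ] [ 506.7 -307.5]
g [422.6 383.2  47.9] 47.982951300950766 95
a [433.1 334.1  47.5] 48.075927961615335 96
w [441.7 286.2  47.8] 47.958660815440815 86
```

Emit:
play_rows:
  motion:
    - [[0, 0, 0, 0, 0, 0.147], [0, 0, 0, 0, 0, 0.147], [0, 0, 0, 0, 0, 0.147], [0, 0, 0, 0, 0, 0.147], [0, 0, 0, 0, 0, 0.147], [0, 0, 0, 0, 0, 0.147], [0, 0, 0, 0, 0, 0.147], [0, 0, 0, 0, 0, 0.147]]
  grip: 8.5

```text
clock: 0.9
tcp_pos: [136.0, 558.5, 230.9]
eef_rot: [-180.0, 0.0, 98.6]
wrist_force: [0.7, -0.3, 0.7]
opening: 84.9
finger_force: 0.0
```

Emit:
play_rows:
  motion:
    - [[0, 0, 0, 0, 0, 0.132], [0, 0, 0, 0, 0, 0.132], [0, 0, 0, 0, 0, 0.132], [-2.48, 3.21, 0, 0, 0, 0], [-2.48, 3.21, 0, 0, 0, 0], [-2.48, 3.21, 0, 0, 0, 0], [-2.48, 3.21, 0, 0, 0, 0], [-2.48, 3.21, 0, 0, 0, 0]]

```text
clock: 1.7
tcp_pos: [263.0, 398.6, 231.0]
eef_rot: [-180.0, 0.0, 76.3]
wrist_force: [0.6, 0.4, 0.7]
opening: 85.3
finger_force: 0.0
```

Emit:
play_rows:
  motion:
    - [[-2.48, 3.21, 0, 0, 0, 0], [-2.48, 3.21, 0, 0, 0, 0], [-2.48, 3.21, 0, 0, 0, 0], [-2.48, 3.21, 0, 0, 0, 0], [-2.48, 3.21, 0, 0, 0, 0], [-2.48, 3.21, 0, 0, 0, 0], [-2.48, 3.21, 0, 0, 0, 0], [-2.48, 3.21, 0, 0, 0, 0]]

```text
clock: 2.5
tcp_pos: [465.4, 144.7, 231.2]
eef_rot: [-180.0, 0.0, 76.2]
wrist_force: [0.6, 0.7, 0.3]
opening: 85.3
finger_force: 0.0
```

Emit:
play_rows:
  motion:
    - [[0, 0, 0, 0, 0, 0], [0, 0, 0, 0, 0, 0]]

```text
clock: 2.7
tcp_pos: [464.8, 145.7, 230.9]
eef_rot: [-179.9, 0.0, 76.1]
wrist_force: [-0.2, 0.7, 1.3]
opening: 84.9
finger_force: 0.0
```

```bash
cat >> h.py <<'E'
def look(ctrl,name):
    s=ctrl.get_state(); c=ctrl.read_camera("wrist"); W,col,px=cloud(c,tool(s)@np.array(c["tool_from_camera"]))
    cv2.imwrite(f"pics/{name}.png",c["frame"][:,:,::-1]); return s,W,col,px
def near(W,col,px,xy,zr,rad=52):
    m=(np.hypot(W[:,0]-xy[0],W[:,1]-xy[1])<rad)
    return rect(W[m],col[m],px[m],(-1,-1,999,999),zr)
def go(s,xyz,yaw,name=""):
    M=tool(s); d=M[:3,:3].T@(np.array(xyz)-M[:3,3])/10
    Rt=R.from_euler("xyz",[180,0,yaw],degrees=True).as_matrix()
    rv=R.from_matrix(M[:3,:3].T@Rt).as_rotvec()
    print(name,"shift cm (in present axes)",d.round(2),"turn",rv.round(3),"| shift in final axes",(Rt.T@(np.array(xyz)-M[:3,3])/10).round(2))
E
python3 - <<'E'
from station import ctrl
from h import *
s,W,col,px=look(ctrl,"w1"); print(s["clock"],s["tcp_pos"],s["eef_rot"],s["joint_positions"])
print(near(W,col,px,(463,144),(112,130)))
E
```

```text
2.7 [464.81649812 145.74607415 230.86421903] [-1.79941415e+02  1.65942377e-02  7.61408127e+01] [ 8.33362418e+00 -1.91022277e+00  9.35276457e+01  6.76664335e-03
  8.84430902e+01  2.21926325e+01]
(array([ 465.9,  142.7,  119.1,   71.6,   55.9,  -14.6, 5894. ]), array([448.3, 148.2]))
```

View pics/w1.png

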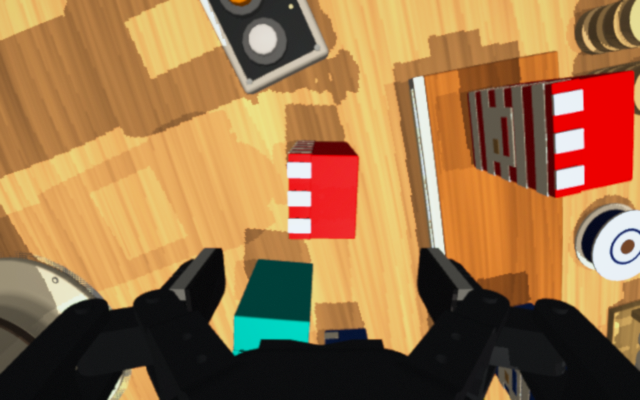

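The wrist view shows the loose red box at (322,190), turquoise behind it at (275,300), the shelf at right, and the panel at top. The measured red pose agrees with the top camera to within 3 mm, so I'll descend and grip.

Emit:
play_rows:
  motion:
    - [[-0.27, 0.18, 1, 0, 0, 0.009], [0, 0, 3.5, 0, 0, 0], [0, 0, 4, 0, 0, 0], [0, 0, 4, 0, 0, 0], [0, 0, 2.6, 0, 0, 0], [0, 0, 1, 0, 0, 0], [0, 0, 0, 0, 0, 0], [0, 0, 0, 0, 0, 0]]

```text
clock: 3.55
tcp_pos: [466.3, 143.6, 71.5]
eef_rot: [179.9, -0.0, 75.8]
wrist_force: [-0.3, -0.4, 0.0]
opening: 85.0
finger_force: 0.0
```

Emit:
play_rows:
  motion:
    - [[0, 0, 0, 0, 0, 0], [0, 0, 0, 0, 0, 0], [0, 0, 0, 0, 0, 0], [0, 0, 0, 0, 0, 0], [0, 0, 0, 0, 0, 0], [0, 0, 0, 0, 0, 0], [0, 0, 0, 0, 0, 0], [0, 0, 0, 0, 0, 0]]
  grip: 4.8
  squeeze: 40

```text
clock: 4.35
tcp_pos: [466.3, 143.3, 71.4]
eef_rot: [179.9, -0.0, 75.7]
wrist_force: [-2.7, 0.3, 8.1]
opening: 54.9
finger_force: 41.3
```

Emit:
play_rows:
  motion:
    - [[0, 0, -1, 0, 0, 0], [0, 0, -3, 0, 0, 0], [0, 0, -4, 0, 0, 0], [0, 0, -4, 0, 0, -0.107], [0, 0, -4, 0, 0, -0.107], [-2, 2.5, -3.5, 0, 0, 0], [-2.8, 3.5, 0, 0, 0, 0], [-2.8, 3.5, 0, 0, 0, 0]]

```text
clock: 5.15
tcp_pos: [559.2, 63.1, 267.7]
eef_rot: [179.8, 0.0, 88.0]
wrist_force: [0.7, 0.7, -1.7]
opening: 54.8
finger_force: 43.4
```

Emit:
play_rows:
  motion:
    - [[-2.8, 3.5, 0, 0, 0, 0], [-2.2, 2.8, 0, 0, 0, 0], [-1.2, 1.5, 0, 0, 0, 0], [0, 0, 0, 0, 0, 0], [0, 0, 0, 0, 0, 0], [0, 0, 0, 0, 0, 0]]

```text
clock: 5.75
tcp_pos: [633.4, -0.1, 265.9]
eef_rot: [180.0, 0.0, 88.0]
wrist_force: [-0.9, 0.3, -0.8]
opening: 54.3
finger_force: 43.5
```

Run:
```python
from station import ctrl
from h import *
s,W,col,px=look(ctrl,"w2"); print(s["clock"],s["tcp_pos"],s["eef_rot"],s["opening"])
print(near(W,col,px,(640,157),(172,190)))
M=tool(s);print("redS in view"); 
c=ctrl.read_camera("top"); cv2.imwrite("pics/t2.png",c["frame"][:,:,::-1]);W,col,px=cloud(c)
zz=s["tcp_pos"][2]+48; print("held",near(W,col,px,s["tcp_pos"][:2],(zz-8,zz+8),48),zz)
print(near(W,col,px,(640,157),(172,190)),near(W,col,px,(632,-80),(172,190)))
```

```text
5.75 [ 6.33372725e+02 -1.26847367e-01  2.65909727e+02] [1.79980674e+02 8.69226498e-04 8.80224719e+01] 54.26193682155051
(array([ 641.2,  127.6,  179. ,   13.3,   55.8,   89.1, 2003. ]), array([623. , 131.1]))
redS in view
held (array([6.043e+02, 2.000e-01, 3.164e+02, 2.790e+01, 7.310e+01, 4.500e+00,
       1.410e+02]), array([609.1, -23. ])) 313.90972730976415
(array([640.8, 182.5, 180.4,  19.3,  56.3,  86.9, 197. ]), None) (array([630.3, -79.8, 180.8,  71.7,  54.7,  -1.5, 310. ]), array([ 612.4, -103.6]))
```

View pics/w2.png

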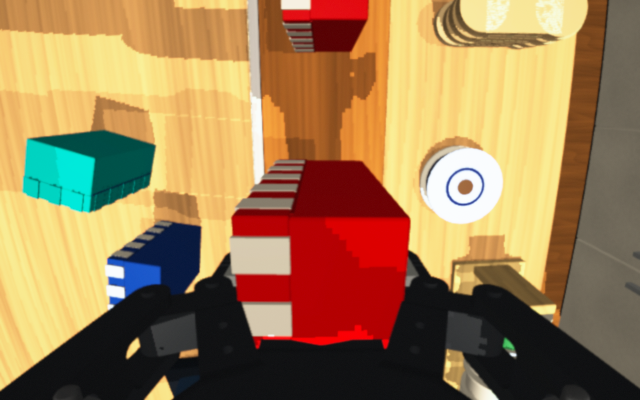

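```bash
cat >> h.py <<'E'
def held(W,s):
    p=s["tcp_pos"]; z0=p[2]+49   # approx. top of held box
    t=(abs(W[:,0]-p[0])<40)&(abs(W[:,1]-p[1])<50)&(abs(W[:,2]-z0)<7)
    f=(abs(W[:,0]-p[0])<40)&(W[:,1]>p[1]+25)&(W[:,1]<p[1]+50)&(W[:,2]<z0-15)&(W[:,2]>z0-110)
    T=W[t]; F=W[f]
    q=np.percentile(T[T[:,1]>p[1]+5][:,0],[.5,99.5]); A=np.polyfit(F[:,0]-p[0],F[:,1],1)
    print("held top z",np.median(T[:,2]).round(1),"x edges",q.round(1),"mid",q.mean().round(1),"+y face y",A[1].round(1),"yaw",-np.degrees(A[0]).round(2),"slope z",np.polyfit(F[:,2],F[:,1],1)[0].round(4),len(F),len(T))
def face(W,x,y,lab):  # -y face of a shelved box, near (x,y)
    f=(abs(W[:,0]-x)<24)&(abs(W[:,1]-y)<8)&(W[:,2]>110)&(W[:,2]<172)
    F=W[f]; A=np.polyfit(F[:,0]-x,F[:,1],1); print(lab,"-y face y at x",x,A[1].round(1),"yaw",-np.degrees(A[0]).round(2),"n",len(F),"x range",np.percentile(F[:,0],[1,99]).round(1))
E
python3 - <<'E'
from station import ctrl
from h import *
s,W,col,px=look(ctrl,"w2b"); print(s["tcp_pos"])
held(W,s); face(W,640,122,"redS")
t=(W[:,1]>115)&(W[:,1]<135)&(W[:,2]>174)&(W[:,2]<186)&(abs(W[:,0]-640)<50)
for y0 in(122,126,130):
    k=t&(abs(W[:,1]-y0)<3); print(y0,np.percentile(W[k][:,0],[.5,99.5]).round(1))
E
```

```text
[ 6.33398355e+02 -2.13163631e-02  2.65951259e+02]
held top z 313.7 x edges [594.8 671.6] mid 633.2 +y face y 34.0 yaw 3.44 slope z -0.0018 5191 23293
redS -y face y at x 640 121.8 yaw 0.76 n 1211 x range [616.6 663.6]
122 [614.  668.3]
126 [613.7 668.3]
130 [613.9 668.4]
```

Run:
```python
from station import ctrl
from h import *
s,W,col,px=look(ctrl,"w2c"); p=s["tcp_pos"]
red=(col[:,0]>1.6*col[:,1])|(col.min(1)>110)
t=red&(abs(W[:,0]-p[0])<45)&(W[:,1]>p[1]-5)&(W[:,1]<p[1]+50)&(abs(W[:,2]-313.7)<4)
for y0 in(5,14,20,26,32):
    k=t&(abs(W[:,1]-p[1]-y0)<2); print(y0,np.percentile(W[k][:,0]-p[0],[.5,99.5]).round(1),k.sum())
for lab,xc,lo,hi,zl,zh in[("held",p[0],25,50,215,300),("redS",641,112,132,110,172)]:
    for dx in(-18,-9,0,9,18):
        k=(abs(W[:,0]-xc-dx)<3)&(W[:,1]>p[1]+lo)&(W[:,1]<p[1]+hi)&(W[:,2]>zl)&(W[:,2]<zh)
        print(lab,dx,np.median(W[k][:,1]).round(1),k.sum(),W[k][:,1].std().round(1))
```

```text
5 [-25.9  28.3] 1774
14 [-25.8  28.5] 1822
20 [-26.1  28.8] 2052
26 [-25.9  28.9] 2190
32 [-25.2  29. ] 2354
held -18 35.1 522 0.2
held -9 34.6 553 0.4
held 0 33.6 551 0.2
held 9 33.2 556 0.2
held 18 32.9 553 0.2
redS -18 121.9 149 0.3
redS -9 121.9 151 0.4
redS 0 122.1 150 0.3
redS 9 121.7 154 0.3
redS 18 121.4 156 0.3
```

Emit:
play_rows:
  motion:
    - [[-0.02, 0.15, 1, 0, 0, 0], [0, 0, 3, 0, 0, 0], [0, 0, 4, 0, 0, 0], [0, 0, 3, 0, 0, 0], [0, 0, 1.3, 0, 0, 0], [0, 0, 0.5, 0, 0, 0], [0, 0, 0, 0, 0, 0], [0, 0, 0, 0, 0, 0]]

```text
clock: 6.75
tcp_pos: [636.1, -1.1, 138.9]
eef_rot: [179.9, 0.0, 88.0]
wrist_force: [0.4, -1.1, -2.1]
opening: 55.1
finger_force: 43.4
```

Emit:
play_rows:
  motion:
    - [[0, 0, 0.1, 0, 0, 0], [0, 0, 0.1, 0, 0, 0], [0, 0, 0.1, 0, 0, 0], [0, 0, 0, 0, 0, 0], [0, 0, 0, 0, 0, 0]]

```text
clock: 7.25
tcp_pos: [635.4, -1.0, 134.3]
eef_rot: [-180.0, 0.0, 88.0]
wrist_force: [-0.2, 0.2, -1.7]
opening: 54.4
finger_force: 43.4
```

Emit:
play_rows:
  motion:
    - [[0, 0, 0.1, 0, 0, 0], [0, 0, 0.07, 0, 0, 0], [0, 0, 0.05, 0, 0, 0], [0, 0, 0, 0, 0, 0], [0, 0, 0, 0, 0, 0]]

```text
clock: 7.75
tcp_pos: [635.4, -1.0, 132.1]
eef_rot: [-180.0, 0.0, 88.0]
wrist_force: [0.7, -0.6, -1.7]
opening: 54.7
finger_force: 43.4
```

Emit:
play_rows:
  motion:
    - [[0, 0, 0.05, 0, 0, 0], [0, 0, 0, 0, 0, 0], [0, 0, 0, 0, 0, 0]]

```text
clock: 8.05
tcp_pos: [635.4, -1.0, 131.6]
eef_rot: [-180.0, 0.0, 88.0]
wrist_force: [-0.2, -0.4, -2.8]
opening: 54.5
finger_force: 43.4
```

Emit:
play_rows:
  motion:
    - [[0, 0, 0.05, 0, 0, 0], [0, 0, 0, 0, 0, 0], [0, 0, 0, 0, 0, 0]]

```text
clock: 8.35
tcp_pos: [635.4, -1.0, 131.5]
eef_rot: [180.0, 0.0, 88.0]
wrist_force: [-3.2, 0.4, 4.7]
opening: 54.4
finger_force: 43.9
```

Emit:
play_rows:
  motion:
    - [[0, 0, 0.03, 0, 0, 0], [0, 0, 0, 0, 0, 0], [0, 0, 0, 0, 0, 0]]

```text
clock: 8.65
tcp_pos: [635.4, -1.0, 131.5]
eef_rot: [180.0, 0.0, 88.0]
wrist_force: [-4.9, 0.4, 9.0]
opening: 54.7
finger_force: 44.5
```

Emit:
play_rows:
  motion:
    - [[0, 0, -0.06, 0, 0, 0], [0, 0, 0, 0, 0, 0]]
  squeeze: 20

```text
clock: 8.85
tcp_pos: [635.4, -1.0, 131.5]
eef_rot: [180.0, 0.0, 88.0]
wrist_force: [-1.4, -0.3, 2.8]
opening: 54.7
finger_force: 44.0
```

Emit:
play_rows:
  motion:
    - [[0, 0, 0, 0, 0, 0], [0, 0, 0, 0, 0, 0], [0, 0, 0, 0, 0, 0], [0, 0, 0, 0, 0, 0], [0, 0, 0, 0, 0, 0], [0, 0, 0, 0, 0, 0]]
  grip: 8.0

```text
clock: 9.45
tcp_pos: [635.4, -1.0, 131.4]
eef_rot: [-180.0, 0.0, 88.0]
wrist_force: [0.5, -0.1, 0.5]
opening: 80.2
finger_force: 0.0
```

Emit:
play_rows:
  motion:
    - [[0, 0, -1, 0, 0, 0], [0, 0, -3, 0, 0, 0], [0, 0, -4, 0, 0, 0], [0, 0, -4, 0, 0, 0], [0, -4, 0, 0, 0, 0], [0, -5, 0, 0, 0, 0], [0, -4, 0, 0, 0, 0], [0, 0, 0, 0, 0, 0]]
  grip: 8.5

```text
clock: 10.25
tcp_pos: [502.1, 4.0, 253.1]
eef_rot: [179.9, 0.0, 88.0]
wrist_force: [0.7, 0.1, 0.3]
opening: 85.4
finger_force: 0.0
```

```bash
cat >> h.py <<'E'
def row(ctrl,pts):
    c=ctrl.read_camera("top"); cv2.imwrite("pics/top_last.png",c["frame"][:,:,::-1]);W,col,px=cloud(c)
    for n,p,zr in pts: print(n,*near(W,col,px,p,zr,45))
    return W,col,px
E
python3 - <<'E'
from station import ctrl
from h import *
s=ctrl.get_state(); print(s["clock"],s["tcp_pos"],s["eef_rot"])
row(ctrl,[("redS",(640,157),(172,190)),("red",(634.5,-1),(172,190)),("blueS",(632,-80),(172,190)),("blueL",(436,-105),(110,130))])
go(s,(437.5,-105,251),79.5)
E
```

```text
10.25 [502.12352323   3.97516742 253.13592703] [1.79907216e+02 2.14767823e-02 8.80061621e+01]
redS [639.8 158.  180.7  69.   56.   -2.1 690. ] [622.2 169.4]
red [632.6  -5.5 180.6  80.6  56.5  -2.1 759. ] [614.6  -1.6]
blueS [631.5 -80.1 180.7  71.5  56.2  -2.3 780. ] [612.9 -79.7]
blueL [ 433.7 -118.1  120.7   44.4   55.8   80.3  415. ] [ 415.5 -113.4]
 shift cm (in present axes) [-11.12  -6.08   0.21] turn [0.002 0.    0.148] | shift in final axes [-11.89  -4.37   0.21]
```

```bash
cat >> h.py <<'E'
def boxes(W,col,names):
    # project on row axes (yaw -2), extents per box from sample slices
    a=np.radians(-2.05); ex=np.array([np.cos(a),np.sin(a)]); ey=np.array([-np.sin(a),np.cos(a)])
    o=np.array([640,157.5]); r=W[:,:2]-o; X=r@ex; Y=r@ey
    for n,yc in names:
        m=(abs(Y-yc)<39.5)&(abs(X)<36)&(W[:,2]>174)&(W[:,2]<188)
        (cx,cy),(w,h),an=cv2.minAreaRect(np.c_[X,Y][m].astype(np.float32)); an-=90*(an>45)
        print(n,"row frame x %.1f y %.1f size %.1f %.1f yaw rel %.1f n %d"%(cx,cy,w,h,an,m.sum()))
E
python3 - <<'E'
from station import ctrl
from h import *
W,col,px=row(ctrl,[]); boxes(W,col,[("redS",0),("red",-158.4),("blueS",-237.5)])
c=np.load("top0.npz");W,col,px=cloud(c);boxes(W,col,[("redS",0),("blueS",-237.5)])
E
```

```text
redS row frame x 0.1 y 0.3 size 68.9 56.0 yaw rel -0.4 n 667
red row frame x -1.2 y -158.2 size 70.5 55.2 yaw rel -1.0 n 723
blueS row frame x 0.2 y -237.8 size 71.5 56.1 yaw rel -0.5 n 772
redS row frame x -0.0 y 0.1 size 69.8 56.3 yaw rel -0.4 n 754
blueS row frame x 0.3 y -237.8 size 71.2 56.5 yaw rel -0.4 n 774
```

Emit:
play_rows:
  motion:
    - [[-1.5, -0.55, 0, 0, 0, 0.074], [-1.5, -0.55, 0, 0, 0, 0.074], [-2, -0.75, 0, 0, 0, 0], [-2, -0.75, 0, 0, 0, 0], [-2, -0.75, 0, 0, 0, 0], [-2, -0.75, 0, 0, 0, 0], [-0.8, -0.3, 0, 0, 0, 0], [0, 0, 0, 0, 0, 0]]

```text
clock: 11.15
tcp_pos: [444.3, -106.9, 251.6]
eef_rot: [180.0, 0.0, 79.4]
wrist_force: [-0.5, -0.9, 0.5]
opening: 85.0
finger_force: 0.0
```

Run:
```python
from station import ctrl
from h import *
s,W,col,px=look(ctrl,"w3"); print(s["clock"],s["tcp_pos"],s["eef_rot"])
m=near(W,col,px,(437,-105),(112,130)); print(m)
go(s,(m[0][0],m[0][1],71.4),90+m[0][5])
```

```text
11.15 [ 444.29531504 -106.86096439  251.57403435] [1.79998755e+02 4.78729370e-03 7.94276855e+01]
(array([ 438.6, -106.6,  119.1,   71.5,   55.5,  -10.8, 5105. ]), array([ 420.4, -103.4]))
 shift cm (in present axes) [-0.08 -0.57 18.02] turn [0.    0.    0.004] | shift in final axes [-0.08 -0.56 18.02]
```

Emit:
play_rows:
  motion:
    - [[-0.08, -0.57, 1.5, 0, 0, 0.004], [0, 0, 4, 0, 0, 0], [0, 0, 4.5, 0, 0, 0], [0, 0, 4.5, 0, 0, 0], [0, 0, 2.5, 0, 0, 0], [0, 0, 1, 0, 0, 0], [0, 0, 0, 0, 0, 0], [0, 0, 0, 0, 0, 0]]

```text
clock: 12.0
tcp_pos: [439.1, -105.9, 72.8]
eef_rot: [179.9, 0.0, 79.3]
wrist_force: [0.3, -0.7, -0.3]
opening: 85.2
finger_force: 0.0
```

Emit:
play_rows:
  motion:
    - [[0, 0, 0, 0, 0, 0], [0, 0, 0, 0, 0, 0], [0, 0, 0, 0, 0, 0], [0, 0, 0, 0, 0, 0], [0, 0, 0, 0, 0, 0], [0, 0, 0, 0, 0, 0], [0, 0, 0, 0, 0, 0], [0, 0, 0, 0, 0, 0]]
  grip: 4.8
  squeeze: 40

```text
clock: 12.8
tcp_pos: [438.6, -106.0, 72.5]
eef_rot: [179.9, 0.0, 79.3]
wrist_force: [-2.2, 1.2, 9.4]
opening: 54.6
finger_force: 41.4
```

Emit:
play_rows:
  motion:
    - [[0, 0, -1, 0, 0, 0], [0, 0, -3, 0, 0, 0], [0, 0, -4, 0, 0, 0], [0, 0, -4, 0, 0, -0.08], [0, 0, -4, 0, 0, -0.079], [2, 2, -4, 0, 0, 0], [3, 3.1, 0, 0, 0, 0], [3, 3.1, 0, 0, 0, 0]]

```text
clock: 13.6
tcp_pos: [523.4, -27.3, 273.9]
eef_rot: [179.8, 0.0, 88.3]
wrist_force: [0.8, -0.7, -1.4]
opening: 54.9
finger_force: 43.4
```

Emit:
play_rows:
  motion:
    - [[3, 3.1, 0, 0, 0, 0], [3, 3.1, 0, 0, 0, 0], [3, 3.1, 0, 0, 0, 0], [2, 2.06, 0, 0, 0, 0], [0, 0, 0, 0, 0, 0], [0, 0, 0, 0, 0, 0], [0, 0, 0, 0, 0, 0]]

```text
clock: 14.3
tcp_pos: [638.5, 78.1, 272.0]
eef_rot: [180.0, 0.0, 88.4]
wrist_force: [-0.3, -0.4, -1.8]
opening: 54.5
finger_force: 43.5
```

Run:
```python
from station import ctrl
from h import *
s,W,col,px=look(ctrl,"w4"); p=s["tcp_pos"]; print(s["clock"],p,s["eef_rot"])
zt=p[2]+47.5
for y0 in(5,14,20,26,32):
    k=(abs(W[:,2]-zt)<5)&(abs(W[:,1]-p[1]-y0)<2)&(abs(W[:,0]-p[0])<33); print(y0,np.percentile(W[k][:,0]-p[0],[.5,99.5]).round(1),np.median(W[k][:,2]).round(1))
for lab,xc,lo,hi,zl,zh in[("held",p[0],25,50,p[2]-50,p[2]+35),("redS",641,32,65,110,172)]:
    for dx in(-18,-9,0,9,18):
        k=(abs(W[:,0]-xc-dx)<3)&(W[:,1]>p[1]+lo)&(W[:,1]<p[1]+hi)&(W[:,2]>zl)&(W[:,2]<zh)
        print(lab,dx,np.median(W[k][:,1]).round(1),k.sum())
for y in (124,130,140,150):
    k=(abs(W[:,1]-y)<2)&(abs(W[:,2]-180)<6)&(abs(W[:,0]-640)<40); print("redS top x at y",y,np.percentile(W[k][:,0],[.5,99.5]).round(1),k.sum())
```

```text
14.3 [638.48463834  78.09328072 272.02532517] [1.79982955e+02 1.51371179e-02 8.83698390e+01]
5 [-27.9  30.1] 318.6
14 [-32.6  28.3] 318.5
20 [-26.5  28.3] 318.7
26 [-26.4  28.5] 318.7
32 [-25.6  28.5] 318.4
held -18 113.4 539
held -9 113.1 565
held 0 112.3 553
held 9 112.1 553
held 18 111.9 554
redS -18 nan 0
redS -9 nan 0
redS 0 nan 0
redS 9 nan 0
redS 18 nan 0
redS top x at y 124 [614.6 668.6] 422
redS top x at y 130 [614.5 668.6] 449
redS top x at y 140 [614.2 669.4] 464
redS top x at y 150 [615.2 669.3] 473
  return _methods._mean(a, axis=axis, dtype=dtype,
  ret = ret.dtype.type(ret / rcount)
```

View pics/w4.png

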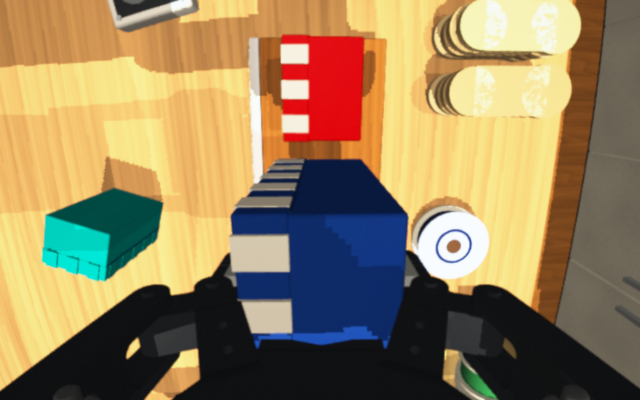

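Held blue box is centred between the fingers, its lid stripes facing the front. The shelved red is at (322,88), and the gap between them is clear. Lowering now.

Emit:
play_rows:
  motion:
    - [[-0.02, 0.1, 1, 0, 0, 0], [0, 0, 3, 0, 0, 0], [0, 0, 4, 0, 0, 0], [0, 0, 3, 0, 0, 0], [0, 0, 1.6, 0, 0, 0], [0, 0, 0.7, 0, 0, 0], [0, 0, 0, 0, 0, 0], [0, 0, 0, 0, 0, 0]]

```text
clock: 15.15
tcp_pos: [640.3, 78.2, 139.5]
eef_rot: [179.9, 0.0, 88.4]
wrist_force: [-0.8, -0.0, -0.4]
opening: 54.5
finger_force: 43.4
```

Emit:
play_rows:
  motion:
    - [[0, 0, 0.1, 0, 0, 0], [0, 0, 0.1, 0, 0, 0], [0, 0, 0.1, 0, 0, 0], [0, 0, 0.1, 0, 0, 0], [0, 0, 0, 0, 0, 0], [0, 0, 0, 0, 0, 0]]

```text
clock: 15.75
tcp_pos: [640.0, 78.4, 134.4]
eef_rot: [-180.0, 0.0, 88.4]
wrist_force: [1.6, 0.0, -1.7]
opening: 54.8
finger_force: 43.4
```

Emit:
play_rows:
  motion:
    - [[-0.04, -0.04, 0, 0, 0, 0], [0, 0, 0.1, 0, 0, 0], [0, 0, 0.05, 0, 0, 0], [0, 0, 0, 0, 0, 0], [0, 0, 0, 0, 0, 0]]

```text
clock: 16.25
tcp_pos: [639.6, 78.0, 132.9]
eef_rot: [-180.0, 0.0, 88.4]
wrist_force: [-0.4, 0.6, -1.3]
opening: 54.6
finger_force: 43.4
```

Emit:
play_rows:
  motion:
    - [[0, 0, 0.05, 0, 0, 0], [0, 0, 0, 0, 0, 0], [0, 0, 0, 0, 0, 0]]

```text
clock: 16.55
tcp_pos: [639.6, 78.0, 132.7]
eef_rot: [180.0, 0.0, 88.4]
wrist_force: [-2.8, -0.8, 2.6]
opening: 54.6
finger_force: 43.8
```

Contact. I'll release, raise, back off and check the row.

Emit:
play_rows:
  motion:
    - [[0, 0, 0, 0, 0, 0]]
  squeeze: 20

```text
clock: 16.65
tcp_pos: [639.6, 78.0, 132.6]
eef_rot: [180.0, 0.0, 88.4]
wrist_force: [-1.5, -0.1, 3.4]
opening: 54.7
finger_force: 43.9
```

Emit:
play_rows:
  motion:
    - [[0, 0, 0, 0, 0, 0], [0, 0, 0, 0, 0, 0], [0, 0, 0, 0, 0, 0], [0, 0, 0, 0, 0, 0], [0, 0, 0, 0, 0, 0], [0, 0, 0, 0, 0, 0]]
  grip: 8.0

```text
clock: 17.25
tcp_pos: [639.5, 78.0, 132.4]
eef_rot: [-180.0, 0.0, 88.4]
wrist_force: [-0.2, -0.4, 0.7]
opening: 79.9
finger_force: 0.0
```

Emit:
play_rows:
  motion:
    - [[0, 0, -1, 0, 0, 0], [0, 0, -3, 0, 0, 0], [0, 0, -4, 0, 0, 0], [0, 0, -4, 0, 0, 0], [0, -4, 0, 0, 0, 0], [0, -5, 0, 0, 0, 0], [0, -5, 0, 0, 0, 0], [0, 0, 0, 0, 0, 0]]

```text
clock: 18.05
tcp_pos: [495.0, 82.4, 253.8]
eef_rot: [180.0, -0.0, 88.4]
wrist_force: [-0.0, 0.3, 0.5]
opening: 79.7
finger_force: 0.0
```

Run:
```python
from station import ctrl
from h import *
s=ctrl.get_state(); print(s["clock"],s["tcp_pos"],s["eef_rot"])
W,col,px=row(ctrl,[]); boxes(W,col,[("redS",0),("blue",-79.1),("red",-158.4),("blueS",-237.5)])
a=np.radians(-2.05); ex=np.array([np.cos(a),np.sin(a)]); ey=np.array([-np.sin(a),np.cos(a)])
r=W[:,:2]-[640,157.5]; X=r@ex; Y=r@ey
for n,yc in [("redS",0),("blue",-79.1),("red",-158.4),("blueS",-237.5)]:
    o=[]
    for d in(-24,-12,0,12,24):
        m=(abs(Y-yc-d)<5)&(abs(X)<36)&(W[:,2]>174)&(W[:,2]<188); o.append(X[m].min() if m.sum() else np.nan)
    print(n,np.round(o,1))
```

```text
18.05 [495.01855601  82.38227349 253.83972936] [ 1.79954500e+02 -1.38351713e-03  8.84398329e+01]
redS row frame x 0.1 y 0.2 size 55.8 68.6 yaw rel 0.1 n 759
blue row frame x -0.5 y -78.8 size 55.4 69.9 yaw rel 2.2 n 786
red row frame x -1.0 y -158.0 size 70.4 56.4 yaw rel -0.5 n 776
blueS row frame x 0.2 y -237.9 size 71.5 56.2 yaw rel -0.7 n 774
redS [-27.8 -27.6 -27.8 -27.8 -27.9]
blue [-27.2 -27.2 -27.5 -27.7 -27.8]
red [-29.5 -29.3 -29.1 -28.4 -29.1]
blueS [-27.9 -27.4 -27.8 -27.4 -27.7]
```

Emit:
play_rows:
  motion:
    - [[0, 0, 0, 0, 0, -0.11], [2, -0.1, 0, 0, 0, -0.109], [4, -0.16, 0, 0, 0, 0], [4.2, -0.16, 1, 0, 0, 0], [4.2, -0.16, 1, 0, 0, 0], [4.2, -0.16, 1, 0, 0, 0], [4.2, -0.16, 1, 0, 0, 0], [4, -0.16, 2, 0, 0, 0]]
  grip: 0

```text
clock: 18.9
tcp_pos: [441.0, 345.9, 193.5]
eef_rot: [179.9, -0.0, 100.9]
wrist_force: [1.5, 0.6, -0.1]
opening: -0.0
finger_force: 0.0
```

Emit:
play_rows:
  motion:
    - [[2.6, -0.13, 2, 0, 0, 0], [1.4, -0.1, 2.4, 0, 0, 0], [0, 0, 0, 0, 0, 0], [0, 0, 0, 0, 0, 0]]

```text
clock: 19.3
tcp_pos: [431.2, 382.4, 148.8]
eef_rot: [-180.0, 0.0, 101.0]
wrist_force: [-0.3, -1.1, -0.8]
opening: -0.0
finger_force: 0.0
```

Run:
```python
from station import ctrl
from h import *
s,W,col,px=look(ctrl,"w5"); print(s["clock"],s["tcp_pos"],s["eef_rot"],s["opening"])
for n,f in [("g",(col[:,1]>1.6*col[:,0])&(col[:,1]>1.5*col[:,2])),("a",(col[:,0]>1.8*col[:,2])&(col[:,1]>1.3*col[:,2]))]:
    Q=W[f&(abs(W[:,2]-48)<5)&(abs(W[:,1]-355)<60)&(abs(W[:,0]-430)<40)]
    if len(Q)>20:
        print(n,cv2.minEnclosingCircle(Q[:,:2].astype(np.float32)),np.median(Q,0).round(1),len(Q))
go(s,(424,382.5,55),101,"green")
```

```text
19.3 [431.15205788 382.3897419  148.76577821] [-1.79982504e+02  2.29190501e-02  1.00967672e+02] -0.015757555277871163
g ((424.34820556640625, 383.7528076171875), 13.737936973571777) [424.3 384.5  46.7] 939
a ((423.25927734375, 341.6070556640625), 4.722036361694336) [424.4 341.8  45.5] 48
green shift cm (in present axes) [ 0.15 -0.7   9.38] turn [-0.     0.    -0.001] | shift in final axes [ 0.15 -0.7   9.38]
```

View pics/w5.png

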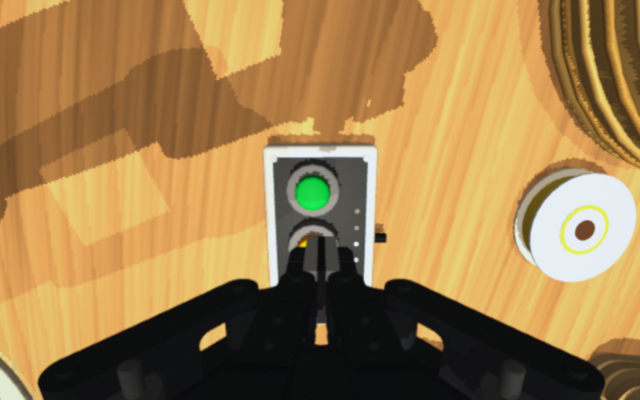

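The wrist view shows the green key at (312,193) and amber at (308,243), partly hidden by the fingertips. Green measures (424.3, 383.7), matching the top camera. I'll press it gently.

Emit:
play_rows:
  motion:
    - [[0.22, -0.7, 1, 0, 0, 0], [0, 0, 3.5, 0, 0, 0], [0, 0, 3, 0, 0, 0], [0, 0, 1.5, 0, 0, 0], [0, 0, 0.4, 0, 0, 0], [0, 0, 0, 0, 0, 0]]

```text
clock: 19.95
tcp_pos: [423.6, 383.1, 55.0]
eef_rot: [180.0, -0.0, 100.9]
wrist_force: [0.0, 0.6, 1.0]
opening: 0.0
finger_force: 0.0
```

Emit:
play_rows:
  motion:
    - [[0, 0, 0.3, 0, 0, 0], [0, 0, 0.3, 0, 0, 0], [0, 0, 0.2, 0, 0, 0], [0, 0, 0.2, 0, 0, 0], [0, 0, 0.1, 0, 0, 0], [0, 0, 0, 0, 0, 0], [0, 0, 0, 0, 0, 0]]

```text
clock: 20.65
tcp_pos: [423.6, 383.3, 43.7]
eef_rot: [180.0, -0.0, 100.9]
wrist_force: [2.2, 1.7, 3.8]
opening: -0.1
finger_force: 1.9
```

Emit:
play_rows:
  motion:
    - [[0, 0, 0.1, 0, 0, 0], [0, 0, 0.1, 0, 0, 0], [0, 0, 0.05, 0, 0, 0], [0, 0, 0, 0, 0, 0], [0, 0, 0, 0, 0, 0]]

```text
clock: 21.15
tcp_pos: [423.7, 383.4, 41.8]
eef_rot: [179.9, -0.0, 100.9]
wrist_force: [-0.8, -0.9, 17.2]
opening: 0.2
finger_force: 8.3
```

Green fully down (17 N). Releasing, then on to amber.

Emit:
play_rows:
  motion:
    - [[0, 0, -1, 0, 0, 0], [0, 0, -3, 0, 0, 0], [-2.5, 0, 0, 0, 0, 0], [-2.5, 0, 0, 0, 0, 0], [0, 0, 2, 0, 0, 0], [0, 0, 0.8, 0, 0, 0], [0, 0, 0, 0, 0, 0], [0, 0, 0, 0, 0, 0]]

```text
clock: 21.95
tcp_pos: [432.7, 334.3, 53.0]
eef_rot: [-180.0, 0.0, 101.0]
wrist_force: [-0.2, 0.4, 0.1]
opening: -0.0
finger_force: 0.0
```

Emit:
play_rows:
  motion:
    - [[0, 0, 0.3, 0, 0, 0], [0, 0, 0.3, 0, 0, 0], [0, 0, 0.2, 0, 0, 0], [0, 0, 0.2, 0, 0, 0], [0, 0, 0.1, 0, 0, 0], [0, 0, 0.08, 0, 0, 0], [0, 0, 0, 0, 0, 0], [0, 0, 0, 0, 0, 0]]

```text
clock: 22.75
tcp_pos: [433.0, 334.3, 41.9]
eef_rot: [180.0, -0.0, 100.9]
wrist_force: [-2.5, 2.1, 12.8]
opening: -0.1
finger_force: 6.5
```

Amber fully down. Raising clear, then a final check.

Emit:
play_rows:
  motion:
    - [[0, 0, -1, 0, 0, 0], [0, 0, -3, 0, 0, 0], [0, 0, -4, 0, 0, 0], [0, 0, -4, 0, 0, 0], [0, -3, -4, 0, 0, 0], [0, -4, 0, 0, 0, 0], [0, 0, 0, 0, 0, 0], [0, 0, 0, 0, 0, 0]]

```text
clock: 23.55
tcp_pos: [363.7, 320.6, 201.6]
eef_rot: [180.0, 0.0, 101.0]
wrist_force: [-0.4, -0.8, -0.5]
opening: 0.1
finger_force: 0.0
```

Run:
```python
from station import ctrl
from h import *
W,col,px=row(ctrl,[]); boxes(W,col,[("redS",0),("blue",-79.1),("red",-158.4),("blueS",-237.5)])
c=ctrl.read_camera("scene"); cv2.imwrite("pics/sc9.png",cv2.resize(c["frame"][120:300,220:500,::-1],(784,504)))
```

```text
redS row frame x -0.0 y 0.5 size 56.0 70.1 yaw rel 0.3 n 753
blue row frame x -0.4 y -78.7 size 55.8 70.3 yaw rel 1.8 n 786
red row frame x -1.6 y -158.2 size 70.5 55.8 yaw rel -0.9 n 773
blueS row frame x 0.1 y -237.6 size 56.4 71.4 yaw rel 0.1 n 777
```

View pics/sc9.png

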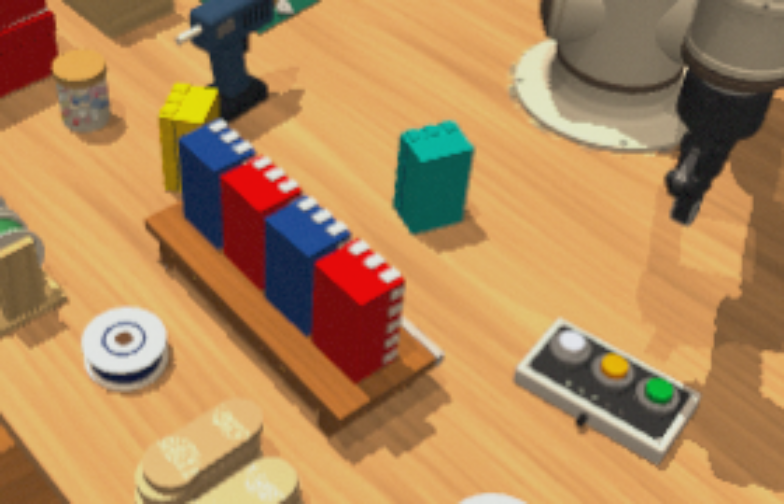

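The row reads blue, red, blue, red from (215,185) to (358,310) in the crop. Gaps are even and the striped fronts line up; the keys are released and the arm is clear.

```bash
python3 -c "
from station import ctrl
print(ctrl.finish_job())"
```

```text
the job is handed in; nothing more can be done
None
```

I stood both loose boxes in the gap so red and blue alternate, then pressed green and amber fully down in that order without touching white, and handed in at about 24 s; the loose red box stands about 1.5 mm forward of line, the blue may be turned 1–2°, and I saw no visible sign that the light came on.

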